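# Turn a clamped circuit board over for soldering

## Task

A circuit board is clamped component side up in a turn-over frame. Push the knob of the slide bolt outward to unlock the frame, turn the frame over by pushing on its rails until it lies home on its other stop with the solder side up, then push the bolt fully home again so that the frame is locked for soldering. Do not press on the board itself, do not shove or lift the holder, and leave the tools around it where they lie.

Things in the scene. Friction and masses are not known exactly. Their poses are not given: they have to be found in the camera images.
- holder: turn-over frame for soldering boards, loose on the bench on rubber feet, about 3 kg. Grey base 130 mm (x) by 236 mm (y, -124 to +112), 20 mm high; uprights 12 mm thick at y = +92 (137 mm high) and y = -100 mm (149 mm high, with the slide bolt). Origin: on the bench straight under the middle of the turning frame. x away from the robot at zero yaw, y along the axle, away from the bolt, z up
- frame (a joint): angle of the turning frame: 0 level, components up (start); pi level, solder side up. Stops at both, so it turns one way only: near rail (holder's -x side) goes down, far rail rises, comes over the top and down on the near side. Balanced; the stiff axle (0.12 Nm, 2 N at a rail) keeps it wherever it is left. Locked while the bolt is home, with up to 0.06 rad of play; the pin enters only at 0 or pi
- rail_near (a point): middle of the rail that is near (holder's -x side) at the start, 62 mm from the axle; turns with the frame. Each rail: aluminium bar 152 mm long (along y), 14 mm wide, 12 mm thick, free on both faces. Black clamp bars cross from rail to rail 40 mm either side of the middle, 12 mm wide, flush with the rails, with 10 mm high screw heads on the component face 42 mm from the axle
- rail_far (a point): the same point on the other rail, on the far (+x) side at the start, 62 mm from the axle
- board: green circuit board 50 mm (x) by 70 mm (y) clamped in the middle of the frame and turning with it, parts up to 18 mm high on its component face. Origin: middle of its solder face; z points out of the component face. Not to be pressed
- bolt (a joint): slide bolt: 0 fully home (pin in the index plate, frame locked), 0.016 m fully drawn, towards the holder's -y; the frame is free from about 0.010. No spring; takes about 3 N to slide and stays where it is left
- bolt_knob (a point): centre of the bolt's upright black knob, 15 mm across, reaching 12 mm above and 16 mm below this point; 168 mm above the bench; moves with the bolt. With the bolt home it is 132 mm from the holder's middle, on its -y side. Higher than 17 mm below this point there is nothing else around it while the frame is level
- flux_tin: round white tin of flux, lid on, 58 mm across, 22 mm high; bystander, origin in the middle of its underside
- solder_reel: small white reel of solder wire standing on its flange, 43 mm across, 36 mm high; bystander, origin in the middle of its underside
- driver: screwdriver with red handle lying down, 25 x 154 x 23 mm; bystander, origin in the middle of its underside
- mains_transformer: small mains transformer standing on its core, 45 x 66 x 49 mm; bystander, origin in the middle of its underside
- axle (a point): fixed to the holder: middle of the turning frame on its axle, which runs along the holder's y axis 115 mm above the bench
- bolt_bed (a point): fixed to the holder: middle of the bolt's bed, at the height of the tops of its two guide blocks (150.5 mm above the bench, the highest things beside the knob); the bed is 26 mm wide and runs 35 mm to either side along y

How it is judged:
By the outcome, as a careful person would: the job done as asked, in the order asked, and still so for the second after the job is handed in, with the robot touching nothing.
It also fails if it takes over 64 s, if anything falls off the work surface, if the arm or the gripper's body presses on something with over 40 N, if the wrist force passes 120 N, or if a joint passes its speed limit or range.

## Robot

A 7-joint arm with a two-finger parallel gripper is mounted at the origin on a cart in front of the work surface, level with it; the furniture and walls round the work are solid. World frame = base frame: x ahead of the robot, y to its left, z up, the work surface at z = 0. Lengths are in mm, angles in rad, forces in N, time in s.
With the tool pointing down it reaches from about 425 to 1025 mm from the base axis. Payload 3.6 kg.
Tool frame: the origin (TCP) lies on the centre line of the jaws, within the pads' length; the fingertips stand ctrl.tips_ahead ahead of it and the grasp point (between the pads) lies 2 mm behind it (ctrl.tips_ahead is the distance from the TCP to the fingertips, in mm); z points along the fingers, y is the line along which they close (so a half turn about z gives the same grasp; the last joint's range is limited). The gripper opens to 85 mm and grips with 20 to 120 N. Pads are 22 mm wide; open, the fingers measure 114 mm over their backs; the gripper's body (76 mm by 85 mm) begins 54 mm behind the grasp point. The pads swing forward as they close: fully open they stand 13 mm farther back than shut.
Start: joints at [-1.355, 0.591, 0.048, 1.609, -0.033, 0.943, -0.034], TCP at [220.334, 690.712, 248.302] pointing down, gripper open.
Joint ranges: [-2.69, 2.69], [-0.47, 2.24], [-1.27, 1.36], [0.19, 2.51], [-1.53, 4.68], [0.08, 2.07], [-3.09, 3.09]. Speed limits (rad/s): [2.57, 2.57, 3.14, 3.14, 3.14, 3.14, 3.14].

## Interface

Orientations are given as a 3x3 rotation matrix whose columns are the frame's x, y, z axes.
In Python, from plant import ctrl gives the robot as it stands.
- The arm moves only by the shell command python3 -m handwheel 'ROWS' [OPENING]. ROWS is JSON, a list of rows, each a list of 2 entries, a list of its own where there are three numbers: the shift along the tool's x, y, z scaled (see below), then the turn about the tool's z scaled (see below). In form: [[[x, y, z], turn], ...]. A call has 1 to 20 rows; each row is the pose to reach, as a shift and turn from the pose commanded when the call began, along the tool's axes at that moment; what a row does not reach only later rows make up. The controller multiplies each number of a shift by 150 mm and each number of a turn by 90 degrees. A row lasts 1/12 s, in which the tool goes at most 41.7 mm and 7.16 degrees, less where a joint would pass 70% of its speed; a pose out of reach is approached as far as the arm can. A call with a number of a shift or a turn outside -1 to 1 is refused whole. A call with a gripper value outside its range is refused whole. OPENING is the closure, from 0 (fully open) to 1 (shut), set as the call begins (- or left out, the last holds). The fingers move at their own pace and stop on an object; the grip force is fixed at half the most. Time passes only in rows, so rows that repeat a pose let the fingers close. It gives the time, the measured TCP pose, the force, the opening and the grip force at its end, in the units of the state.
- ctrl.get_state(): the state, without advancing time (a new reading comes with each control period).
- ctrl.capture(name): name is "side" or "top"; returns the picture (480x640x3 uint8, red, green, blue); there is no depth.
- ctrl.camera_model(name): a dict with "camera_matrix" (3x3 intrinsics, pixels), "distortion" ([k1, k2, p1, p2, k3] as OpenCV has them; the pictures are not rectified), "eye" and "rotation" of the camera in the world. Camera axes: x right, y up, looking along -z (the intrinsics and any distortion apply to the point x, -y, -z); pixel columns grow to the right and rows downward; lengths in mm; the calibration is good to about 2 mm. A picture is of the moment at which its call begins. camera_model takes no time and is no camera call.
- ctrl.close_job(): hands the job in; it is judged then, once.
The state is a dict: "clock": time; "joint_pos": joint angles; "qd": joint speeds; "joint_torque": joint torques, N m; "tcp_pos": TCP position; "eef_rot": TCP orientation; "wrist_force": force on the tool from outside, world axes, zero at the start; "ft_torque": the same for the moment, N m; "gripper_width": opening from 0.0 (shut) to 1.0 (fully open); "grip_force": force on a finger pad.
Only numpy, scipy, OpenCV 4.12 (cv2) and the standard library are available. Lean on these libraries where they do the work, as an engineer would, in place of code of your own. Each camera call takes 0.05 s, during which the arm holds its last target. There are 200 camera calls.

## Working session

There is one attempt and no reset: what is moved stays moved. The work goes in short steps, Python scripts to look and compute and a shell command to move; the robot and the scene stay as the last step left them, time stands still between calls to the robot, and variables do not carry over. Pictures are saved under pics/ and viewed, at most 11 in all, crops included, and the job is handed in when it is done.

```bash
mkdir -p pics; python3 - <<'E'
from plant import ctrl
import cv2
for n in("side","top"):
    cv2.imwrite(f"pics/{n}0.png",ctrl.capture(n)[:,:,::-1]); print(ctrl.camera_model(n))
s=ctrl.get_state();print(s,ctrl.tips_ahead)
E
```

```text
{'camera_matrix': array([[442.63333177,   0.        , 317.4746753 ],
       [  0.        , 442.63333177, 237.89501746],
       [  0.        ,   0.        ,   1.        ]]), 'distortion': array([-0.09483753,  0.        ,  0.        ,  0.        ,  0.        ]), 'eye': array([ -23.62568701, -762.15094755,  606.5542317 ]), 'rotation': array([[ 0.82482186,  0.23532797, -0.51409108],
       [-0.56532216,  0.35762632, -0.74331304],
       [ 0.00893015,  0.90372793,  0.42801412]])}
{'camera_matrix': array([[442.70111815,   0.        , 329.44525525],
       [  0.        , 442.70111815, 235.82365439],
       [  0.        ,   0.        ,   1.        ]]), 'distortion': array([-0.03376656,  0.        ,  0.        ,  0.        ,  0.        ]), 'eye': array([ 411.04947108,   54.43686291, 1047.78500361]), 'rotation': array([[-0.00221653,  0.99143149, -0.13060889],
       [-0.99989759, -0.00404396, -0.01372799],
       [-0.01413854,  0.13056508,  0.99133892]])}
{'clock': 0.1, 'joint_pos': array([-1.35550238,  0.59205433,  0.04833542,  1.60969468, -0.03327837,
        0.94272136, -0.03369386]), 'qd': array([-0.00141129, -0.00084971, -0.00097097, -0.00328025,  0.00055291,
       -0.00017888,  0.00020613]), 'joint_torque': array([ 4.37557959e-03, -5.49997938e+01,  1.55330569e+00, -1.98825806e+01,
        9.70887369e-03,  3.80278740e-03, -1.76793952e-05]), 'tcp_pos': array([220.12897146, 690.02044131, 247.23635364]), 'eef_rot': array([[-9.52723108e-01,  3.03839506e-01, -4.83671009e-04],
       [ 3.03839853e-01,  9.52720988e-01, -2.01578640e-03],
       [-1.51672024e-04, -2.06744482e-03, -9.99997851e-01]]), 'wrist_force': array([-0.67629737, -0.86698293,  0.05247131]), 'ft_torque': array([ 0.02920484,  0.03604813, -0.00585941]), 'grip_force': 0.0, 'gripper_width': 0.9996553691441952} 17.0
```

View pics/side0.png

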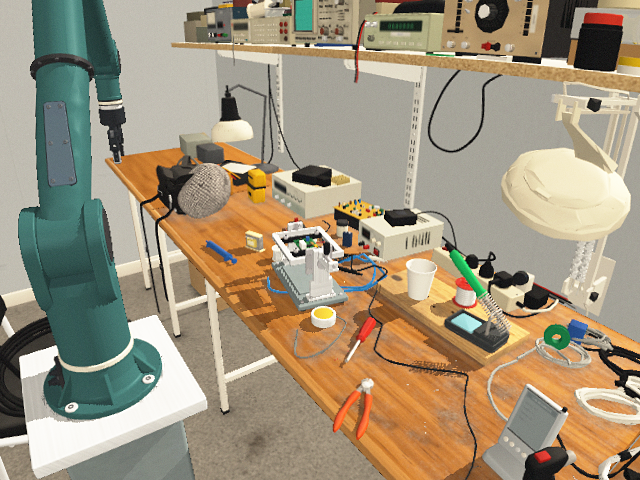

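View pics/top0.png

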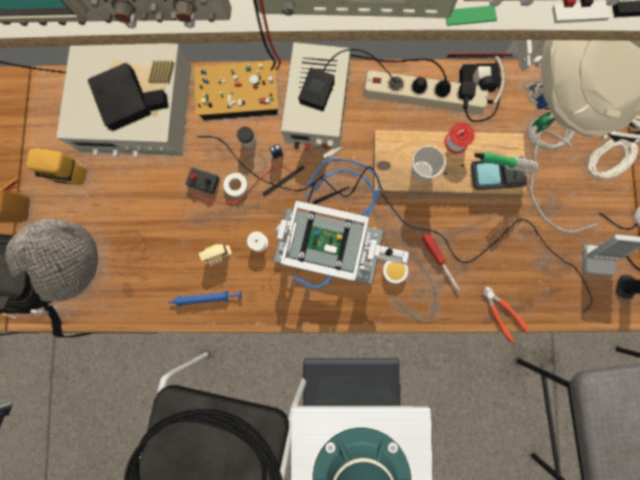

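The top view shows the holder near px (328,240), with the bolt to the right at about (395,253) and the flux tin at (396,271) close to the bolt. I'll crop in on both views.

```bash
python3 - <<'E'
import cv2,numpy as np
a=cv2.imread("pics/top0.png")[190:300,260:420];b=cv2.imread("pics/side0.png")[210:340,255:395]
a=cv2.resize(a,(800,550),interpolation=cv2.INTER_CUBIC);b=cv2.resize(b,(646,600),interpolation=cv2.INTER_CUBIC)
cv2.imwrite("pics/topc.png",a);cv2.imwrite("pics/sidec.png",b)
E
```

```text
(no output)
```

View pics/topc.png

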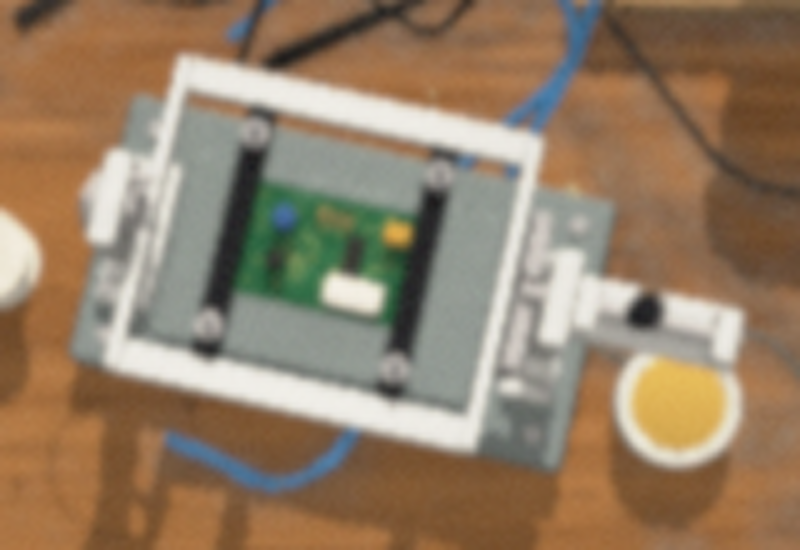

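View pics/sidec.png

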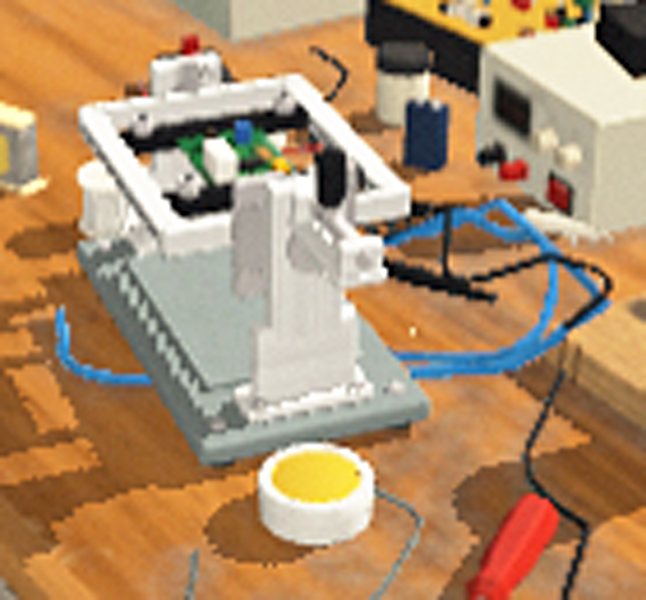

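Top crop: frame corners at (180,57),(541,138),(474,449),(108,366) and knob top at (647,308). Side crop: the knob spans (330,150)–(330,205).

```bash
cat > h.py <<'E'
from plant import ctrl
import cv2,numpy as np
def unproj(n,px,z):
    m=ctrl.camera_model(n);p=cv2.undistortPoints(np.array(px,float).reshape(-1,1,2),m["camera_matrix"],m["distortion"]).reshape(-1,2)
    d=np.c_[p[:,0],-p[:,1],-np.ones(len(p))]@np.array(m["rotation"]).T
    e=np.array(m["eye"]);return e+d*((z-e[2])/d[:,2])[:,None]
def proj(n,P):
    m=ctrl.camera_model(n);q=(np.array(P,float).reshape(-1,3)-m["eye"])@m["rotation"];q=q*[1,-1,-1]
    return cv2.projectPoints(q,np.zeros(3),np.zeros(3),m["camera_matrix"],m["distortion"])[0].reshape(-1,2)
def state():
    s=ctrl.get_state();print(round(s["clock"],2),s["tcp_pos"].round(1),"F",s["wrist_force"].round(1),"g",round(s["gripper_width"],2));return s
E
cat > g.py <<'E'
from h import *
T=lambda a:np.array(a)/5.+[260,190]-.4
c=unproj("top",T([[180,57],[541,138],[474,449],[108,366]]),121)
print(c.round(1),"mid",c.mean(0).round(1))
for i in range(4):print(np.linalg.norm(c[i]-c[(i+1)%4]).round(1))
v=(c[0]+c[3]-c[1]-c[2])[:2];yaw=np.arctan2(-v[0],v[1]);print("yaw",yaw)
k=unproj("top",T([[647,308]]),180)[0];print("knob top",k, "tin",unproj("top",T([[679,410]]),22))
S=lambda a:np.array(a)/4.614+[255,210]-.4
print("knob side mid",unproj("side",S([[330,150]]),180),unproj("side",S([[330,178]]),168))
R=np.array([[np.cos(yaw),-np.sin(yaw)],[np.sin(yaw),np.cos(yaw)]])
mid=c.mean(0)[:2];print("knob pred",mid+R@[0,-132], "knob in holder",R.T@(k[:2]-mid))
b=unproj("top",T([[137,95],[613,203],[553,468],[72,360]]),20);print("base",[ (R.T@(q[:2]-mid)).round(1) for q in b])
E
python3 g.py
```

```text
[[608.5 139.4 121. ]
 [572.7 -14.2 121. ]
 [441.3  15.5 121. ]
 [476.4 168.7 121. ]] mid [524.7  77.3 121. ]
157.8
134.6
157.2
135.3
yaw -0.227188520055455
knob top [494.41399791 -50.56511726 180.        ] tin [[462.21471548 -83.54948729  22.        ]]
knob side mid [[492.3728766  -49.80544263 180.        ]] [[489.0905464  -54.77693495 168.        ]]
knob pred [495.01295715 -51.25888721] knob in holder [  -0.73983226 -131.4589666 ]
base [array([ 64.2, 108.8]), array([  63.4, -121.2]), array([ -63.6, -119.9]), array([-64.5, 108.9])]
```

```bash
cat >> h.py <<'E'
O=np.array([524.5,77.2]);yaw=-0.227;R=np.array([[np.cos(yaw),-np.sin(yaw)],[np.sin(yaw),np.cos(yaw)]])
def where():
    s=state();p=R.T@(s["tcp_pos"][:2]-O);Rt=s["eef_rot"]
    ty=Rt[:2,1];ang=np.arctan2(ty[1],ty[0])-np.pi/2-yaw
    print("holder xy",p.round(1),"tip z",round(s["tcp_pos"][2]-17,1),"ang err deg",np.degrees(ang).round(2),"F holder",(R.T@s["wrist_force"][:2]).round(1))
    return s
E
python3 - <<'E'
from h import *
s=where()
Ry=np.array([R[:,1],R[:,0]])  # holder
d=np.r_[O+R@[0,-100]-s["tcp_pos"][:2],10]
print((s["eef_rot"].T@d)/150)
E
```

```text
0.1 [220.1 690.  247.2] F [-0.7 -0.9  0.1] g 1.0
holder xy [-434.5  528.6] tip z 230.2 ang err deg -4.68 F holder [-0.5 -1. ]
[-3.22896705 -3.94035791 -0.05803057]
```

```bash

python3 -m handwheel '[[[-0.8,-0.98,0],0],[[-0.8,-0.98,0],0],[[-0.8,-0.98,0],0],[[-0.8,-0.98,0],0],[[-0.8,-0.98,0],0],[[-0.8,-0.98,0],0]]' 1
python3 -m handwheel '[[[-0.8,-0.98,0],0],[[-0.8,-0.98,0],0],[[-0.8,-0.98,0],0],[[-0.8,-0.98,0],0],[[-0.8,-0.98,0],0],[[-0.8,-0.98,0],0]]'
python3 -m handwheel '[[[-0.8,-0.98,0],0],[[-0.8,-0.98,0],0],[[-0.8,-0.98,0],0],[[-0.8,-0.98,0],0],[[-0.8,-0.98,0],0],[[-0.8,-0.98,0],0]]'
python3 -m handwheel '[[[-0.8,-0.98,0],-0.052],[[-0.8,-0.98,0],-0.052],[[-0.8,-0.98,0],-0.052],[[-0.8,-0.98,0],-0.052],[[-0.8,-0.98,0],-0.052],[[-0.8,-0.98,0],-0.052],[[-0.8,-0.98,0],-0.052],[[-0.8,-0.98,0],-0.052]]'
python3 - <<'E'
from h import *
where()
cv2.imwrite("pics/s1.png",cv2.resize(ctrl.capture("side")[150:340,255:455][:,:,::-1],(630,600),interpolation=cv2.INTER_CUBIC))
E
```

```text
clock: 0.6
tcp_pos: [293.6, 506.5, 247.7]
eef_rot: [[-0.95, 0.312, 0.001], [0.312, 0.95, -0.007], [-0.003, -0.006, -1.0]]
wrist_force: [0.3, -0.1, 0.0]
gripper_width: 0.142
grip_force: 0.0
clock: 1.1
tcp_pos: [361.5, 331.6, 248.0]
eef_rot: [[-0.95, 0.312, -0.0], [0.312, 0.95, -0.004], [-0.001, -0.004, -1.0]]
wrist_force: [-0.2, 0.8, 0.4]
gripper_width: -0.0
grip_force: 0.0
clock: 1.6
tcp_pos: [431.2, 156.7, 248.4]
eef_rot: [[-0.95, 0.312, 0.001], [0.312, 0.95, -0.002], [-0.002, -0.001, -1.0]]
wrist_force: [0.6, -0.2, 0.8]
gripper_width: 0.003
grip_force: 0.0
clock: 2.27
tcp_pos: [499.0, -13.1, 248.0]
eef_rot: [[-0.975, 0.223, -0.001], [0.223, 0.975, 0.001], [0.001, 0.001, -1.0]]
wrist_force: [0.0, -0.1, -0.3]
gripper_width: -0.003
grip_force: 0.0
2.27 [499.  -13.1 248. ] F [ 0.  -0.1 -0.3] g -0.0
holder xy [ -4.5 -93.8] tip z 231.0 ang err deg 0.14 F holder [ 0.1 -0.1]
```

View pics/s1.png

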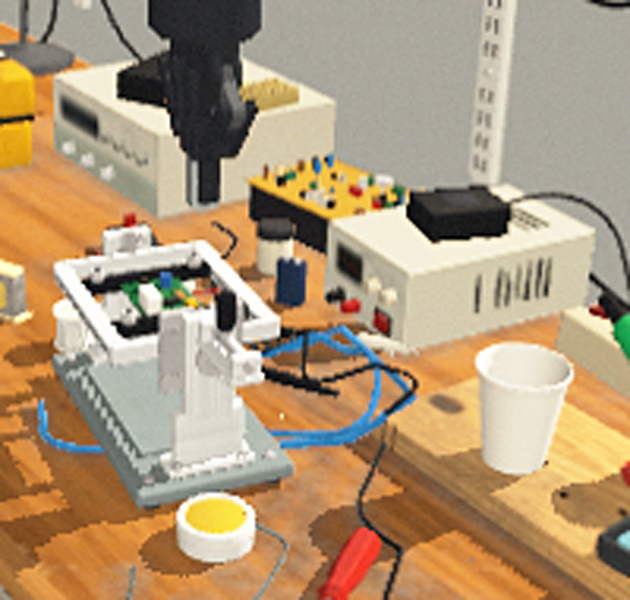

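Side crop: the closed fingers' tip is at about (205,205), above the bolt upright and clear of everything. I'll go down beside the knob on its inner side.

```bash

python3 -m handwheel '[[[-0.03,-0.03,0.1],0],[[-0.03,-0.03,0.2],0],[[-0.03,-0.03,0.3],0],[[-0.03,-0.03,0.4],0],[[-0.03,-0.03,0.49],0],[[-0.03,-0.03,0.49],0],[[-0.03,-0.03,0.49],0]]'
python3 -c "
from h import *
where()"
python3 -m handwheel '[[[0,-0.02,0],0],[[0,-0.04,0],0],[[0,-0.06,0],0],[[0,-0.08,0],0],[[0,-0.08,0],0]]'
python3 -c "
from h import *
where()"
```

```text
clock: 2.9
tcp_pos: [501.7, -18.8, 174.4]
eef_rot: [[-0.975, 0.222, -0.002], [0.222, 0.975, 0.001], [0.002, 0.0, -1.0]]
wrist_force: [-0.9, 0.4, -0.5]
gripper_width: 0.003
grip_force: 0.0
2.9 [501.7 -18.8 174.4] F [-0.9  0.4 -0.5] g 0.0
holder xy [ -0.6 -98.7] tip z 157.4 ang err deg 0.17 F holder [-1.   0.2]
clock: 3.32
tcp_pos: [500.1, -32.6, 175.5]
eef_rot: [[-0.974, 0.226, 0.002], [0.226, 0.974, 0.001], [-0.001, 0.001, -1.0]]
wrist_force: [0.5, 1.1, 0.3]
gripper_width: -0.001
grip_force: 0.6
3.32 [500.1 -32.6 175.5] F [0.5 1.1 0.3] g -0.0
holder xy [   0.9 -112.5] tip z 158.5 ang err deg -0.05 F holder [0.3 1.2]
```

```bash

for i in 1 2 3; do python3 -m handwheel '[[[0,-0.01,0],0],[[0,-0.02,0],0],[[0,-0.02,0],0]]' >/dev/null; python3 -c "
from h import *
where()"; done
```

```text
3.57 [499.5 -35.2 175.2] F [0.1 3.6 2.3] g -0.0
holder xy [   0.9 -115.1] tip z 158.2 ang err deg -0.0 F holder [-0.8  3.5]
3.82 [498.6 -38.5 175. ] F [1.4 4.  2. ] g -0.0
holder xy [   0.8 -118.6] tip z 158.0 ang err deg -0.02 F holder [0.5 4.2]
4.07 [497.8 -41.6 174.9] F [1.6 2.4 2.3] g 0.0
holder xy [   0.7 -121.8] tip z 157.9 ang err deg -0.03 F holder [1.  2.7]
```

```bash

for i in 1 2; do python3 -m handwheel '[[[0,-0.01,0],0],[[0,-0.02,0],0],[[0,-0.02,0],0]]' >/dev/null; python3 -c "
from h import *
where()"; done
python3 - <<'E'
from h import *
cv2.imwrite("pics/s2.png",cv2.resize(ctrl.capture("side")[210:310,290:390][:,:,::-1],(600,600),interpolation=cv2.INTER_CUBIC))
E
```

```text
4.32 [497.  -44.6 174.8] F [0.9 1.8 1.9] g -0.0
holder xy [   0.6 -124.8] tip z 157.8 ang err deg -0.03 F holder [0.5 1.9]
4.57 [496.7 -45.8 174.8] F [2.5 5.5 1.9] g 0.0
holder xy [   0.6 -126.1] tip z 157.8 ang err deg 0.03 F holder [1.2 5.9]
```

View pics/s2.png

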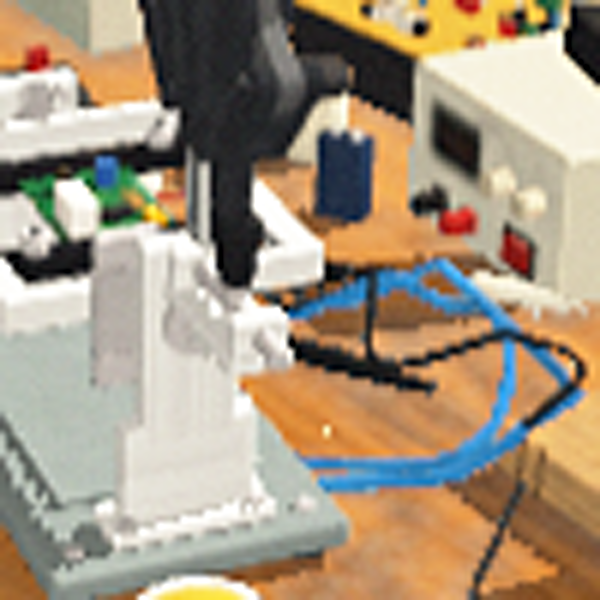

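The picture shows the knob pressed against the bolt's end block at about (235,240). The force rises at the stop and 16 mm of travel fits, so the bolt is fully drawn. I'll back off, rise and move above the near rail.

```bash

python3 -m handwheel '[[[0,0.05,0],0],[[0,0.05,-0.15],0],[[0,0.05,-0.35],0],[[0.2,0.2,-0.35],0],[[0.46,0.45,-0.35],0],[[0.46,0.7,-0.35],0],[[0.46,0.85,-0.35],0],[[0.46,0.85,-0.3],0],[[0.46,0.85,-0.1],0],[[0.46,0.85,0.1],0],[[0.46,0.85,0.18],0],[[0.46,0.85,0.18],0],[[0.46,0.85,0.18],0]]'
python3 - <<'E'
from h import *
where()
cv2.imwrite("pics/t3.png",cv2.resize(ctrl.capture("top")[180:310,255:425][:,:,::-1],(785,600),interpolation=cv2.INTER_CUBIC))
E
```

```text
clock: 5.7
tcp_pos: [456.6, 91.3, 147.0]
eef_rot: [[-0.974, 0.226, -0.003], [0.226, 0.974, -0.002], [0.003, -0.003, -1.0]]
wrist_force: [-0.2, 0.5, 0.4]
gripper_width: -0.002
grip_force: 0.0
5.7 [456.6  91.3 147. ] F [-0.2  0.5  0.4] g -0.0
holder xy [-69.3  -1.5] tip z 130.0 ang err deg -0.07 F holder [-0.3  0.5]
```

View pics/t3.png

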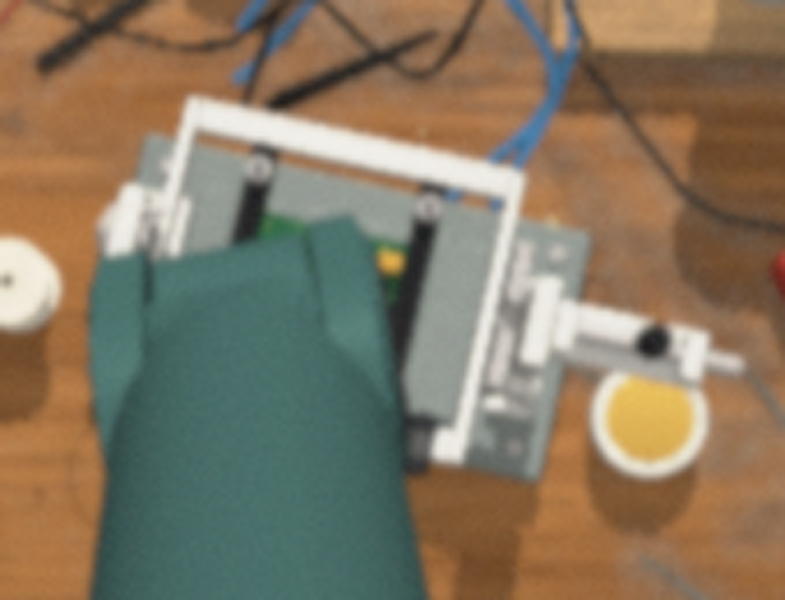

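Top view: the knob, at (653,340), sits near the outer guide block with the rod sticking out, so the bolt is drawn; the tin is untouched. Next I push the near rail down along its arc.

```bash

python3 -m handwheel '[[[0,0,0.04],0],[[0,0,0.07],0],[[0,0,0.1],0],[[0,0,0.133],0],[[-0.005,0,0.17],0],[[-0.01,0,0.204],0],[[-0.01,0,0.204],0]]'
python3 -c "
from h import *
where()"
python3 -m handwheel '[[[-0.01,0,0.034],0],[[-0.024,0,0.068],0],[[-0.04,0,0.1],0],[[-0.06,0,0.131],0],[[-0.08,0,0.16],0],[[-0.1,0,0.19],0],[[-0.1,0,0.19],0]]'
python3 -c "
from h import *
where()
cv2.imwrite('pics/s4.png',cv2.resize(ctrl.capture('side')[200:330,260:400][:,:,::-1],(646,600),interpolation=cv2.INTER_CUBIC))"
```

```text
clock: 6.33
tcp_pos: [459.2, 92.3, 116.3]
eef_rot: [[-0.974, 0.225, -0.001], [0.225, 0.974, -0.0], [0.001, -0.0, -1.0]]
wrist_force: [-0.2, 1.1, 0.0]
gripper_width: 0.003
grip_force: 0.0
6.33 [459.2  92.3 116.3] F [-0.2  1.1  0. ] g 0.0
holder xy [-67.   0.] tip z 99.3 ang err deg -0.01 F holder [-0.4  1. ]
clock: 6.92
tcp_pos: [474.5, 88.8, 87.8]
eef_rot: [[-0.974, 0.226, -0.0], [0.226, 0.974, -0.0], [0.0, -0.0, -1.0]]
wrist_force: [0.5, -0.2, 0.3]
gripper_width: 0.001
grip_force: 0.0
6.92 [474.5  88.8  87.8] F [ 0.5 -0.2  0.3] g 0.0
holder xy [-51.4   0. ] tip z 70.8 ang err deg -0.03 F holder [ 0.5 -0.1]
```

View pics/s4.png

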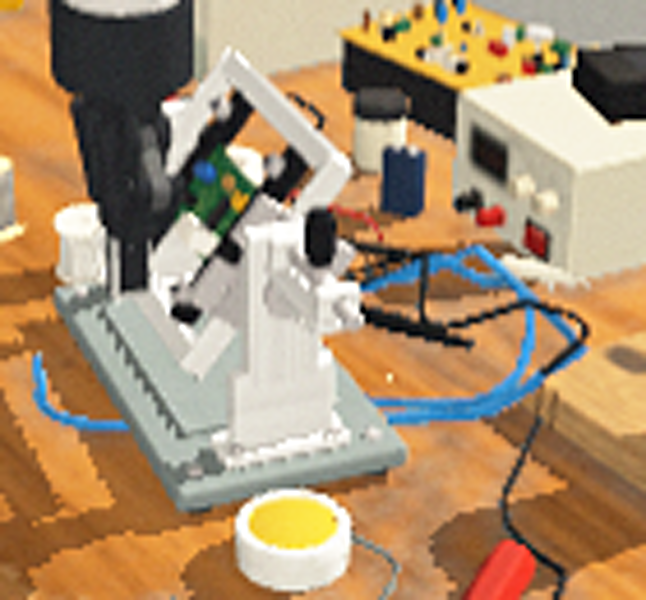

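Side view: the frame is tilted by roughly 50°, with the far rail up from (230,50) to (350,165) and the finger clear of the board. I'll withdraw, go over the top and come down beyond the far rail.

```bash

python3 -m handwheel '[[[0.1,0,-0.02],0],[[0.15,0,-0.2],0],[[0.15,0,-0.45],0],[[0.15,0,-0.7],0],[[0.15,0,-0.96],0],[[0.15,0,-0.96],0],[[-0.1,0,-0.96],0],[[-0.4,0,-0.96],0],[[-0.65,0,-0.96],0],[[-0.92,0,-0.96],0],[[-0.92,0,-0.96],0],[[-0.92,0,-0.75],0],[[-0.92,0,-0.53],0],[[-0.92,0,-0.53],0],[[-0.92,0,-0.53],0]]'
python3 - <<'E'
from h import *
where()
for t in (40,45,50,55,60):
    a=np.radians(t);P=[]
    for y in(76,-76):
        x=69*np.cos(a)-6*np.sin(a);z=115+69*np.sin(a)+6*np.cos(a)
        P.append(np.r_[O+R@[x,y],z])
    print(t,((proj("side",P)-[260,200]+.4)*4.614).round(0).tolist())
E
```

```text
clock: 8.22
tcp_pos: [606.3, 57.8, 166.7]
eef_rot: [[-0.974, 0.225, -0.005], [0.225, 0.974, -0.001], [0.005, -0.002, -1.0]]
wrist_force: [-0.3, 0.3, 0.3]
gripper_width: -0.005
grip_force: 0.0
8.22 [606.3  57.8 166.7] F [-0.3  0.3  0.3] g -0.01
holder xy [84.1 -0.4] tip z 149.7 ang err deg -0.0 F holder [-0.4  0.2]
40 [[252.0, 60.0], [359.0, 165.0]]
45 [[245.0, 55.0], [351.0, 159.0]]
50 [[237.0, 50.0], [343.0, 154.0]]
55 [[229.0, 46.0], [333.0, 150.0]]
60 [[220.0, 42.0], [324.0, 146.0]]
```

```bash

python3 -m handwheel '[[[0.08,0,0],0],[[0.14,0,0],0],[[0.17,0,-0.01],0],[[0.2,0,-0.03],0],[[0.233,0,-0.055],0],[[0.268,0,-0.08],0],[[0.303,0,-0.102],0],[[0.34,0,-0.12],0],[[0.38,0,-0.135],0],[[0.42,0,-0.15],0],[[0.457,0,-0.162],0],[[0.457,0,-0.162],0]]'
python3 - <<'E'
from h import *
where()
cv2.imwrite('pics/s5.png',cv2.resize(ctrl.capture('side')[200:330,260:400][:,:,::-1],(646,600),interpolation=cv2.INTER_CUBIC))
E
```

```text
clock: 9.22
tcp_pos: [539.8, 73.7, 192.7]
eef_rot: [[-0.974, 0.224, -0.002], [0.224, 0.974, 0.0], [0.002, -0.0, -1.0]]
wrist_force: [0.2, 0.2, 0.0]
gripper_width: 0.004
grip_force: 0.0
9.22 [539.8  73.7 192.7] F [0.2 0.2 0. ] g 0.0
holder xy [15.7  0. ] tip z 175.7 ang err deg 0.04 F holder [0.2 0.2]
```

View pics/s5.png

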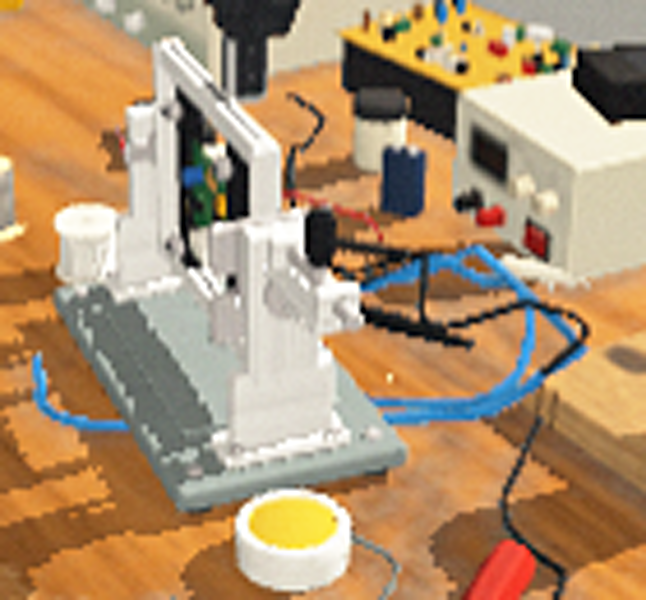

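Side view: the frame stands about vertical, with the finger behind its top rail at (240,80). Now over the top and down.

```bash

python3 -m handwheel '[[[0.04,0,-0.005],0],[[0.08,0,-0.007],0],[[0.115,0,-0.003],0],[[0.15,0,0.003],0],[[0.185,0,0.013],0],[[0.22,0,0.027],0],[[0.252,0,0.043],0],[[0.283,0,0.063],0],[[0.313,0,0.085],0],[[0.343,0,0.11],0],[[0.37,0,0.137],0],[[0.393,0,0.167],0],[[0.413,0,0.198],0],[[0.433,0,0.23],0],[[0.45,0,0.263],0],[[0.463,0,0.297],0],[[0.485,0,0.33],0],[[0.503,0,0.35],0],[[0.503,0,0.355],0],[[0.503,0,0.36],0]]'
python3 -c "
from h import *
where()"
python3 -m handwheel '[[[0,0,0.005],0],[[0,0,0.01],0],[[0,0,0.01],0]]'
python3 -c "
from h import *
where()"
```

```text
clock: 10.93
tcp_pos: [466.7, 90.4, 138.1]
eef_rot: [[-0.974, 0.225, -0.003], [0.225, 0.974, -0.0], [0.003, -0.001, -1.0]]
wrist_force: [-0.8, 0.1, 1.4]
gripper_width: 0.005
grip_force: 1.0
10.93 [466.7  90.4 138.1] F [-0.8  0.1  1.4] g 0.0
holder xy [-59.3  -0.2] tip z 121.1 ang err deg 0.01 F holder [-0.8 -0.1]
clock: 11.18
tcp_pos: [466.7, 90.4, 137.4]
eef_rot: [[-0.974, 0.225, -0.003], [0.225, 0.974, 0.0], [0.003, -0.001, -1.0]]
wrist_force: [-3.0, 1.1, 8.7]
gripper_width: 0.0
grip_force: 3.9
11.18 [466.7  90.4 137.4] F [-3.   1.1  8.7] g 0.0
holder xy [-59.3  -0.2] tip z 120.4 ang err deg 0.0 F holder [-3.2  0.4]
```

The force rises at tip height 120.4, so the frame is on its stop. I'll lift off and go round to the outer side of the knob.

```bash

python3 -m handwheel '[[[0,0,-0.1],0],[[0,0,-0.35],0],[[0,0,-0.62],0],[[-0.1,-0.25,-0.62],0],[[-0.25,-0.5,-0.62],0],[[-0.4,-0.75,-0.62],0],[[-0.4,-1,-0.62],0],[[-0.4,-1,-0.62],0]]'
python3 -m handwheel '[[[0,-0.25,0],0],[[0,-0.27,0],0],[[0,-0.27,0.15],0],[[0,-0.27,0.34],0],[[0,-0.27,0.34],0],[[0,-0.27,0.34],0]]'
python3 - <<'E'
from h import *
where()
a=ctrl.capture('side')[200:330,260:400][:,:,::-1];b=ctrl.capture('top')[190:300,260:420][:,:,::-1]
a=cv2.resize(a,(400,371),interpolation=cv2.INTER_CUBIC);b=cv2.resize(b,(400,371),interpolation=cv2.INTER_CUBIC)
cv2.imwrite('pics/st6.png',np.hstack([a,b]))
E
```

```text
clock: 11.85
tcp_pos: [491.0, -79.0, 230.4]
eef_rot: [[-0.971, 0.238, -0.001], [0.238, 0.971, -0.005], [-0.001, -0.005, -1.0]]
wrist_force: [-0.8, -0.3, -0.1]
gripper_width: 0.001
grip_force: 0.0
clock: 12.35
tcp_pos: [481.8, -108.4, 178.0]
eef_rot: [[-0.974, 0.225, -0.005], [0.225, 0.974, 0.001], [0.005, -0.001, -1.0]]
wrist_force: [-0.2, 0.2, -0.2]
gripper_width: 0.0
grip_force: 0.0
12.35 [ 481.8 -108.4  178. ] F [-0.2  0.2 -0.2] g 0.0
holder xy [   0.2 -190.4] tip z 161.0 ang err deg -0.02 F holder [-0.2  0.2]
```

View pics/st6.png

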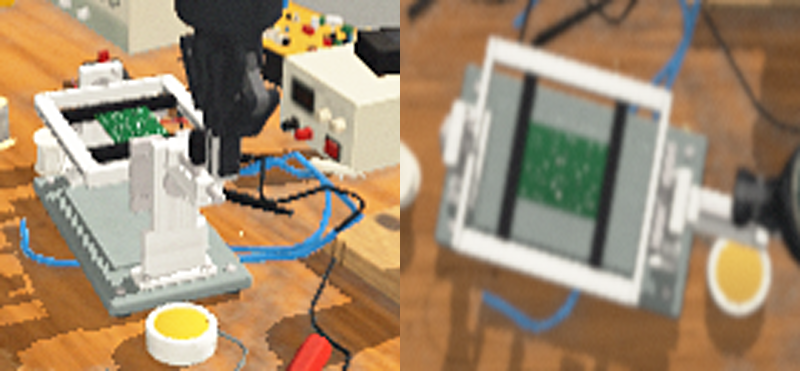

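The frame is level with the solder side up, and the finger is outside the knob. Pushing the bolt home now.

```bash

python3 -m handwheel '[[[0,0.03,0.02],0],[[0,0.07,0.02],0],[[0,0.1,0.02],0],[[0,0.1,0.02],0]]' >/dev/null
python3 -c "
from h import *
where()"
for i in 1 2 3 4 5; do python3 -m handwheel '[[[0,0.01,0],0],[[0,0.02,0],0],[[0,0.02,0],0]]' >/dev/null; python3 -c "
from h import *
where()"; done
```

```text
12.78 [487.7 -92.4 176.6] F [ 0.3  0.2 -0.1] g -0.0
holder xy [   2.3 -173.5] tip z 159.6 ang err deg 0.15 F holder [0.2 0.3]
13.03 [487.7 -90.9 176.1] F [-0.   0.9  0.1] g -0.0
holder xy [   2.  -172.1] tip z 159.1 ang err deg 0.02 F holder [-0.2  0.9]
13.28 [488.3 -88.1 176. ] F [-0.   0.1  0.6] g -0.0
holder xy [   1.9 -169.2] tip z 159.0 ang err deg 0.0 F holder [-0.   0.1]
13.53 [488.8 -86.  176. ] F [-0.9 -1.4 -0.5] g 0.0
holder xy [   1.9 -167. ] tip z 159.0 ang err deg -0.02 F holder [-0.6 -1.6]
13.78 [489.6 -82.6 176. ] F [-0.4 -2.2  0.1] g -0.0
holder xy [   1.9 -163.6] tip z 159.0 ang err deg -0.01 F holder [ 0.1 -2.3]
14.03 [490.4 -79.2 176. ] F [-1.1 -2.7  0.9] g 0.0
holder xy [   2.  -160.1] tip z 159.0 ang err deg 0.02 F holder [-0.5 -2.9]
```

```bash

for i in 1 2 ; do python3 -m handwheel '[[[0,0.01,0],0],[[0,0.02,0],0],[[0,0.02,0],0]]' >/dev/null; python3 -c "
from h import *
where()"; done
for i in 1 2 ; do python3 -m handwheel '[[[0,0.01,0],0],[[0,0.01,0],0]]' >/dev/null; python3 -c "
from h import *
where()"; done
```

```text
14.28 [491.1 -76.2 176. ] F [-0.2 -2.   0.6] g -0.0
holder xy [   2. -157.] tip z 159.0 ang err deg 0.02 F holder [ 0.2 -2. ]
14.53 [491.8 -73.3 176. ] F [-0.3 -2.2  0.5] g 0.0
holder xy [   2. -154.] tip z 159.0 ang err deg 0.03 F holder [ 0.2 -2.2]
14.7 [492.1 -71.9 176. ] F [-0.2 -2.8  0.8] g 0.0
holder xy [   2.  -152.6] tip z 159.0 ang err deg 0.01 F holder [ 0.5 -2.8]
14.87 [492.3 -70.8 176. ] F [-0.9 -3.4  0.8] g -0.0
holder xy [   2.  -151.5] tip z 159.0 ang err deg 0.0 F holder [-0.1 -3.5]
```

```bash

for i in 1 2 ; do python3 -m handwheel '[[[0,0.01,0],0],[[0,0.01,0],0]]' >/dev/null; python3 -c "
from h import *
where()"; done
```

```text
15.03 [492.4 -70.6 176.1] F [-1.  -5.6  0.3] g -0.0
holder xy [   1.9 -151.2] tip z 159.1 ang err deg -0.05 F holder [ 0.3 -5.7]
15.2 [492.4 -70.4 176.1] F [-2.2 -8.8  1.7] g 0.0
holder xy [   1.9 -151. ] tip z 159.1 ang err deg -0.1 F holder [-0.2 -9.1]
```

The bolt is firmly on its stop: the force climbs to 9 N with no further travel. I'll withdraw and check.

```bash

python3 -m handwheel '[[[0,-0.1,0],0],[[0,-0.2,0],0],[[0,-0.3,-0.2],0],[[0,-0.5,-0.5],0],[[0,-0.8,-0.5],0],[[0,-1,-0.5],0],[[0,-1,-0.5],0],[[0,-1,-0.5],0]]' >/dev/null
python3 - <<'E'
from h import *
where()
a=ctrl.capture('side')[200:330,260:400][:,:,::-1];b=ctrl.capture('top')[190:300,260:420][:,:,::-1]
cv2.imwrite('pics/top9.png',b)
a=cv2.resize(a,(400,371),interpolation=cv2.INTER_CUBIC);b=cv2.resize(b,(400,371),interpolation=cv2.INTER_CUBIC)
cv2.imwrite('pics/st7.png',np.hstack([a,b]))
E
```

```text
15.87 [ 458.9 -215.8  251.6] F [-0.5  0.6 -0.5] g -0.0
holder xy [   2.  -300.2] tip z 234.6 ang err deg -0.32 F holder [-0.6  0.5]
```

View pics/st7.png

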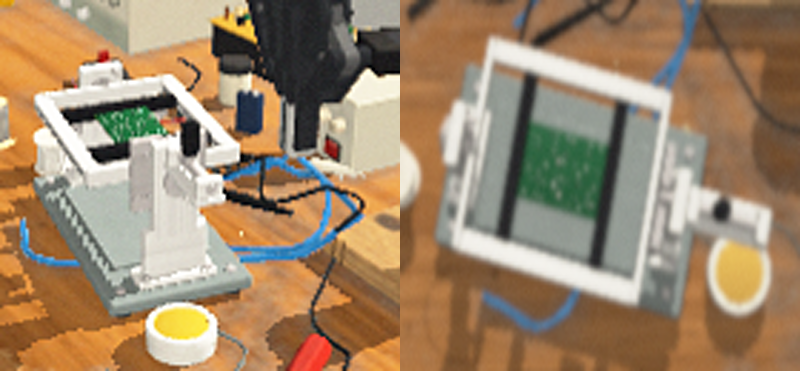

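Knob at crop px (722,208) is within about 1 px of where it started, so the bolt is home. The frame is level solder side up, and the holder and tin have not moved.

```bash
python3 -c "
from plant import ctrl
print(ctrl.close_job())"
```

```text
the job is handed in; nothing more can be done
None
```

I unlocked the frame, turned it over to its other stop so the solder side is up, pushed the bolt fully home again, and handed the job in at about 16 s; the final pictures show the holder and flux tin where they started.

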